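# Set the label dispenser's dial and feed a label

## Task

Set the label dispenser: with a fingertip pushing the upright tab on its round dial sideways (never pinch the tab), turn the dial until its index line lines up with the one long line of the scale round it, then press the round feed button beside the dial all the way down and let it come back up. Leave the dial set there, and leave the things standing round about where they are.

Things in the scene. Friction and masses are not known exactly. Their poses are not given: they have to be found in the camera images.
- dispenser: Label dispenser, fixed: grey base plate 22 mm high, in its own frame x = -88 to 147, y = -91 to 91 mm, with a wing to y = -145 mm. Origin: on the desk, under the dial's vertical axis. Its +x points away from the robot (turned up to 0.3 rad either way); at its back (x = 81 to 139 mm) a white label roll lies along y, up to 84 mm above the desk.
- dial (a joint): Dial angle in the dispenser's frame (rad), growing anticlockwise from above: direction of the index line from the dispenser's +x. The dial, a steel disc 114 mm across, face 40 mm above the desk, turns either way more than a full turn without a stop; stiff (0.12 N m, 3 N at the tab), no spring, stays where left.
- index (a point): Outer end of the black index line on the dial, 58 mm from the dial's axis, 34 mm above the desk. The line is radial, 3.5 mm wide.
- target (a point): Inner end of the scale's one long line, 58 mm from the dial's axis, 28 mm above the desk. The scale is the pale metal collar, 168 mm across, round the dial: short black lines (6 mm long, 2 mm wide) every 15 degrees and one long one (22 mm long, 4 mm wide). It is fixed, but at another angle each time.
- tab (a point): Centre of the top of the upright tab on the dial, 66 mm above the desk, 42 mm from the dial's axis, straight across the axis from the index line. The tab stands 26 mm above the dial's face, is 26 mm long (along the radius, 29 to 55 mm from the axis) and 14 mm thick; its two upright faces, in two halves, are dial_c1 (pushed to turn anticlockwise) and dial_c2 (clockwise).
- feed (a joint): Travel of the feed button (m): 0 up, 0.006 fully down. It springs back; fully down takes 4 N.
- feed_top (a point): Centre of the top of the round grey feed button, 32 mm across, on a black housing on the base plate, at x = 10, y = -115 mm in the dispenser's frame (right of the dial), its top 42 mm above the desk. It is pressed straight down.
- cork: A wine cork, 24 mm thick and 45 mm long, lying loose on the desk left of the dispenser's front; to be left alone. Origin: centre of its underside.
- capsule: A black bottle capsule, 34 mm across, 60 mm high, left of the dispenser, standing loose on the desk; to be left alone. Origin: centre of its underside.
- stamp: A self inking stamp, 34 x 52 mm, 78 mm high, right of the dispenser, standing loose on the desk; to be left alone. Origin: centre of its underside.
- tape: A roll of brown packing tape, 102 mm across, 48 mm high, to the left, standing loose on the desk; to be left alone. Origin: centre of its underside.
- glass: A wine tasting glass, 63 mm across, 155 mm high, right of the dispenser, standing loose on the desk; to be left alone. Origin: centre of its underside.

How it is judged:
On the way, in this order (a step that is already met when the one before it is completed fails the run):
1. the dial's index line is lined up with the long scale line and the dial rests (horizontal distance between index and target below 0.004 m and velocity of joint dial between -0.05 and 0.05 rad/s), for 0.2 s.
2. with the dial set, the feed button is pressed down (horizontal distance between index and target below 0.004 m and value of joint feed above 0.0045 m), for 0.05 s.
At the end, for the whole second after the job is handed in: The index line's outer end lies within 4 mm (about 4 degrees) of the long line's inner end, the dial at rest, the feed button having been pressed at least 4.5 mm down after the dial was set and now up again (within 1 mm); cork, capsule, stamp, tape and glass are within 20 mm of where they stood (all of step 1 and value of joint feed below 0.001 m and distance of each of cork, capsule, stamp, tape, glass from where it was at the start of the episode below 0.02 m); the robot touches nothing.
It fails at once if the tab is pinched (more than 8 N on both its faces at once) (contact force between the fingers and dial_c1 above 8 N and contact force between the fingers and dial_c2 above 8 N).
It fails at once if a bystander is moved more than 20 mm or lifted (not (distance of cork from where it was at the start of the episode below 0.02 m) or not (distance of capsule from where it was at the start of the episode below 0.02 m) or not (distance of stamp from where it was at the start of the episode below 0.02 m) or not (distance of tape from where it was at the start of the episode below 0.02 m) or not (distance of glass from where it was at the start of the episode below 0.02 m)).
It also fails if it takes over 51 s, if anything falls off the work surface, if the arm or the gripper's body presses on something with over 40 N, if the wrist force passes 120 N, or if a joint passes its speed limit or range.

## Robot

A 7-joint arm with a two-finger parallel gripper is mounted at the origin on a cart in front of the work surface, level with it; the furniture and walls round the work are solid. World frame = base frame: x ahead of the robot, y to its left, z up, the work surface at z = 0. Lengths are in m, angles in rad, forces in N, time in s.
With the tool pointing down it reaches from about 0.35 to 0.775 m from the base axis. Payload 3.1 kg.
Tool frame: the origin (TCP) lies between the finger pads; the fingertips stand 8 mm ahead of it and the grasp point (between the pads) lies 11 mm behind it; z points along the fingers, y is the line along which they close (so a half turn about z gives the same grasp; the last joint's range is limited). The gripper opens to 85 mm and grips with 20 to 120 N. Pads are 22 mm wide; open, the fingers measure 114 mm over their backs; the gripper's body (76 mm by 85 mm) begins 54 mm behind the grasp point. The pads swing forward as they close: fully open they stand 13 mm farther back than shut.
Start: joints at [-0.042, 0.311, 0.014, 1.512, -0.004, 1.319, -0.027], TCP at [0.55, 0, 0.239] pointing down, gripper open.
Joint ranges: [-2.7, 2.7], [-0.3, 1.91], [-1.27, 1.3], [0.12, 2.57], [-1.44, 4.58], [0.2, 2.03], [-3.05, 3.05]. Speed limits (rad/s): [2.79, 2.79, 3.14, 3.14, 3.14, 3.14, 3.14].

## Interface

Orientations are given as a rotation vector (axis times angle).
In Python, from plant import ctrl, camera, get_calibration gives the robot as it stands.
- The arm moves only by the tool step_arm, never from a script. Its argument "deltas" is one flat list of numbers, 7 for each row, row after row: the shift along the world's x, y, z in cm, then the turn, a rotation vector about the world's x, y, z in rad, then the closure, from 0 (fully open) to 1 (shut). A call has 1 to 5 rows; each row is the pose to reach, as a shift and turn from the pose commanded when the call began; what a row does not reach only later rows make up. A row lasts 1/8 s, in which the tool goes at most 62.5 mm and 10.7 degrees, less where a joint would pass 70% of its speed; a pose out of reach is approached as far as the arm can. A call with a gripper value outside its range is refused whole. The fingers move at their own pace and stop on an object; "grip_force" is the grip in N (left out, the last holds). Time passes only in rows, so rows that repeat a pose let the fingers close. It gives the time, the measured TCP pose, the force, the opening and the grip force at its end, in the units of the state.
- ctrl.observe(): the state, without advancing time (a new reading comes with each control period).
- camera(name): name is "scene" or "side" or "wrist"; returns (picture, depth): 400x640x3 uint8, blue, green, red; 400x640 float32, m along the optical axis (not along the pixel's ray), 0 where there is no reading.
- get_calibration(name): a dict with "camera_matrix" (3x3 intrinsics, pixels), "origin" and "rotation" of the camera in the world. Camera axes: x right, y up, looking along -z (the intrinsics and any distortion apply to the point x, -y, -z); pixel columns grow to the right and rows downward; lengths in m; the calibration is good to about 2 mm. The wrist camera is an equidistant fisheye: a pixel r from the principal point sees the ray r / f radians off the axis. A picture is of the moment at which its call begins: read the wrist's pose just before it. get_calibration takes no time and is no camera call; for the wrist camera it gives the pose at the moment of the call.
- ctrl.finish_job(): hands the job in; it is judged then, once.
The state is a dict: "t": time; "q": joint angles; "joint_velocities": joint speeds; "joint_torque": joint torques, N m; "tcp_pos": TCP position; "ee_rot": TCP orientation; "force": force on the tool from outside, world axes, zero at the start; "ft_torque": the same for the moment, N m; "grip_width": finger opening in m; "finger_force": force on a finger pad.
Only numpy, scipy, OpenCV 4.12 (cv2) and the standard library are available. Lean on these libraries where they do the work, as an engineer would, in place of code of your own. Each camera call takes 0.05 s, during which the arm holds its last target. There are 200 camera calls.

## Working session

There is one attempt and no reset: what is moved stays moved. The work goes in short steps, Python scripts to look and compute and a tool call to move; the robot and the scene stay as the last step left them, time stands still between calls to the robot, and variables do not carry over. Pictures are saved under pics/ and viewed, at most 10 in all, crops included, and the job is handed in when it is done.

Besides the shell and the picture viewer there is one more tool, called after ">>>" as name(argument=value, ...), one argument or row to a line, values as JSON. step_arm: Moves the arm, as the interface text tells. Its arguments: {"type":"object","properties":{"deltas":{"type":"array","items":{"type":"number"}},"grip_force":{"type":"number"}},"required":["deltas"]}

```bash
mkdir -p pics
python3 - <<'E'
from plant import ctrl,camera,get_calibration
import cv2,numpy as np
for n in ("scene","side","wrist"):
    c=get_calibration(n); im,d=camera(n); cv2.imwrite(f"pics/{n}0.png",im); np.savez(f"{n}0.npz",im=im,d=d,K=c["camera_matrix"],o=c["origin"],R=c["rotation"])
    print(n,{k:np.round(v,3).tolist() if not isinstance(v,str) else v for k,v in c.items()})
print(ctrl.observe())
E
```

```text
scene {'camera_matrix': [[435.874, 0.0, 324.608], [0.0, 435.874, 200.485], [0.0, 0.0, 1.0]], 'origin': [-0.2, 0.566, 0.805], 'rotation': [0.516, -1.056, -2.04]}
side {'camera_matrix': [[500.739, 0.0, 329.277], [0.0, 500.739, 203.056], [0.0, 0.0, 1.0]], 'origin': [0.281, 1.032, 0.838], 'rotation': [0.184, -1.368, -2.545]}
wrist {'camera_matrix': [[309.707, 0.0, 322.6], [0.0, 309.707, 196.218], [0.0, 0.0, 1.0]], 'origin': [0.55, 0.083, 0.373], 'rotation': [-0.329, 0.002, -0.001]}
{'t': 0.15, 'q': array([-0.04170618,  0.31157339,  0.01399257,  1.51267876, -0.0043849 ,
        1.31923011, -0.02716691]), 'joint_velocities': array([ 0.00078873, -0.00474178,  0.00147412, -0.00458052, -0.00165315,
       -0.00080733,  0.00097608]), 'joint_torque': array([ 9.77451273e-04, -3.80270755e+01,  1.46461059e-01, -2.30848163e+01,
        1.21757569e-02,  9.70373891e-03, -3.15462728e-05]), 'tcp_pos': array([5.49454413e-01, 1.57917958e-05, 2.38457401e-01]), 'ee_rot': array([-2.22042589e+00, -2.22069435e+00,  2.16714368e-03]), 'force': array([ 0.92379567, -0.20852626, -1.05259548]), 'ft_torque': array([-0.01295274, -0.02831365,  0.00358899]), 'finger_force': 0.0, 'grip_width': 0.08528033714360532}
```

View pics/scene0.png

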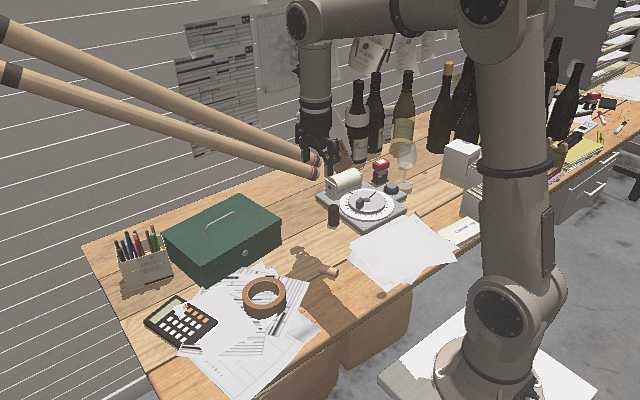

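View pics/wrist0.png

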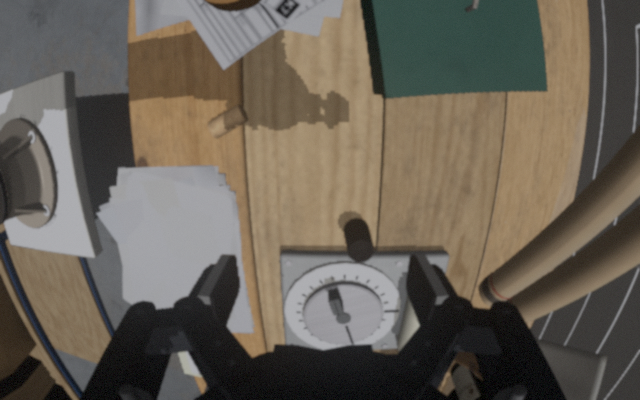

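View pics/side0.png

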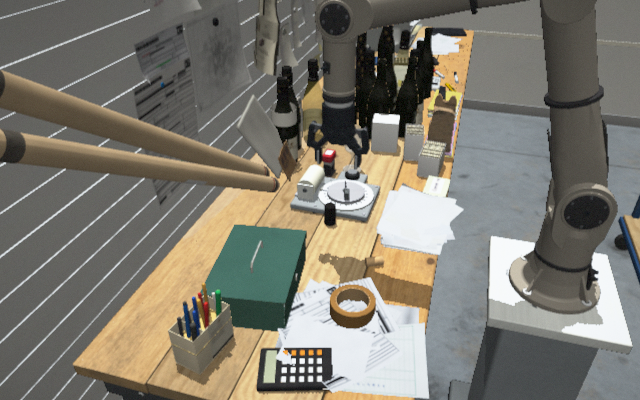

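The scene view shows the dispenser at about (365,203), with the capsule to its left at (333,215). In the wrist view (right = +x, down = -y) the dial centre is near (343,312), the index end near (350,340), the long line near (392,310) and the tab near (335,295). Next I'll cast these onto planes.

```bash
cat > h.py <<'E'
import numpy as np,cv2
from scipy.spatial.transform import Rotation as Ro
def load(n):
    z=np.load(n); return z['im'],z['d'],z['K'],z['o'],Ro.from_rotvec(z['R']).as_matrix()
def ray(uv,K,R,fish):
    p=(np.atleast_2d(uv).astype(float)-[K[0,2],K[1,2]])/K[0,0]
    if fish:
        r=np.linalg.norm(p,axis=1)+1e-12; s=np.sin(r)/r
        v=np.c_[p[:,0]*s,-p[:,1]*s,-np.cos(r)]
    else: v=np.c_[p[:,0],-p[:,1],-np.ones(len(p))]
    return v@R.T
def cast(uv,z,K,o,R,fish):
    v=ray(uv,K,R,fish); return o+v*((z-o[2])/v[:,2])[:,None]
def proj(P,K,o,R,fish):
    c=(np.asarray(P,float)-o)@R; x,y,z=c[...,0],-c[...,1],-c[...,2]
    if fish:
        r=np.hypot(x,y)+1e-12; t=np.arctan2(r,z); a,b=t*x/r,t*y/r
    else: a,b=x/z,y/z
    return np.stack([K[0,2]+K[0,0]*a,K[1,2]+K[0,0]*b],-1)
def ortho(im,K,o,R,fish,z,x0,y0,w,h,mm):  # image right=+x, up=+y, mm per px
    X,Y=np.meshgrid(x0+np.arange(int(w/mm))*mm/1e3,y0+h/1e3-np.arange(int(h/mm))*mm/1e3)
    m=proj(np.stack([X,Y,np.full_like(X,z)],-1),K,o,R,fish).astype(np.float32)
    return cv2.remap(im,m[...,0],m[...,1],cv2.INTER_CUBIC)
E
python3 - <<'E'
from h import *
im,d,K,o,R=load('wrist0.npz')
for n,uv,z in [('c',(343,312),.04),('idx',(350,340),.034),('long',(386,310),.028),('tab',(335,293),.066),('cap',(350,218),.06)]:
    print(n,cast(uv,z,K,o,R,1).round(3))
cv2.imwrite('pics/o0.png',ortho(im,K,o,R,1,.034,.42,-.3,300,300,.5))
im,d,K,o,R=load('scene0.npz')
print(cast((405,183),.042,K,o,R,0),cast((392,188),.042,K,o,R,0),cast((408,180),.0,K,o,R,0),cast((380,182),0,K,o,R,0))
E
```

```text
c [[ 0.577 -0.2    0.04 ]]
idx [[ 0.59  -0.262  0.034]]
long [[ 0.64  -0.209  0.028]]
tab [[ 0.564 -0.147  0.066]]
cap [[ 0.579 -0.05   0.06 ]]
[[ 0.56493089 -0.37008667  0.042     ]] [[ 0.57082527 -0.31656818  0.042     ]] [[ 0.61359125 -0.44360715  0.        ]] [[ 6.65145087e-01 -3.60170884e-01  1.11022302e-16]]
```

View pics/o0.png

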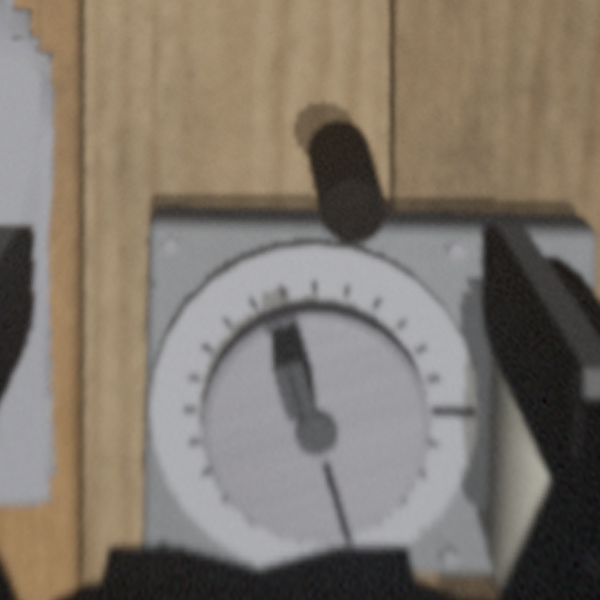

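The rectified wrist view (0.5 mm per px) shows the long line pointing about +x at (455,410) and the index line ending at (350,540), pointing about -y. The tab is at (283,330). I'll close the fingers and move for a better view.

>>> step_arm(
  deltas=[0.5,-5,0,0,0,0,1,1,-10,0,0,0,0,1,1,-16,0,0,0,0,1,1,-22,0,0,0,0,1,1,-26,0,0,0,0,1],
  grip_force=20,
)

```text
t: 0.78
tcp_pos: [0.5587, -0.264, 0.2388]
ee_rot: [2.226, 2.217, -0.003]
force: [0.5, 0.5, 0.0]
grip_width: 0.0001
finger_force: 0.0
```

>>> step_arm(
  deltas=[0,0,0,0,0,0,1,0,0,0,0,0,0,1,0,0,0,0,0,0,1],
)

```text
t: 1.15
tcp_pos: [0.5607, -0.2575, 0.2392]
ee_rot: [-2.217, -2.225, -0.002]
force: [0.7, 1.4, 0.1]
grip_width: -0.0
finger_force: 0.0
```

```bash
cat > snap.py <<'E'
import sys
from plant import ctrl,camera,get_calibration
import numpy as np
n,f=sys.argv[1:]
s=ctrl.observe(); c=get_calibration(n); im,d=camera(n)
np.savez(f,im=im,d=d,K=c["camera_matrix"],o=c["origin"],R=c["rotation"])
print(s['t'],s['tcp_pos'].round(4),s['force'].round(2),s['grip_width'])
E
python3 snap.py wrist w1.npz; python3 snap.py scene s1.npz
python3 - <<'E'
from h import *
im,d,K,o,R=load('w1.npz')
print(o)
a=ortho(im,K,o,R,1,.034,.40,-.44,400,400,.667)
cv2.imwrite('pics/o1.png',a)
E
```

```text
1.15 [ 0.5607 -0.2575  0.2392] [0.75 1.42 0.11] -3.426207361038914e-06
1.2 [ 0.5607 -0.2577  0.2393] [-0.71  0.39  0.04] -0.00034681266416581674
[ 0.56062005 -0.17519235  0.37363689]
```

View pics/o1.png

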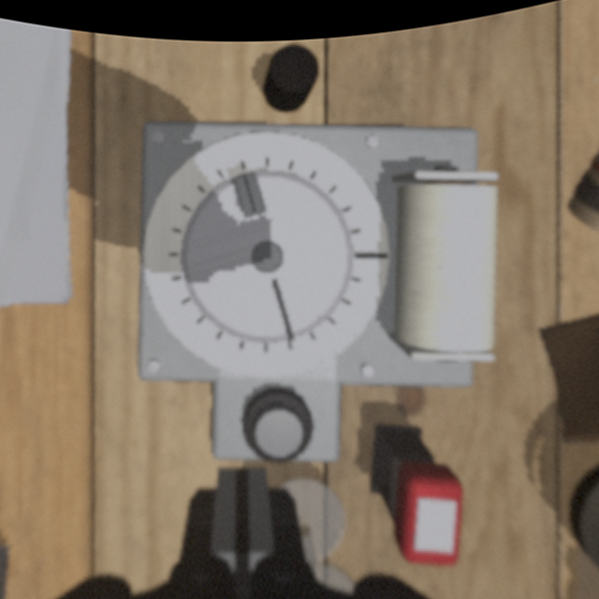

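The view is clear: index end at (291,338), long line (355–387,255), tab top about (247,193), button (278,432). The glass's foot shows near (312,515) and the stamp near (430,510). Next I'll measure the angles and the glass.

```bash
cat > meas.py <<'E'
from h import *
import sys
def line(im,cam,z,c,r0,r1,dark=95,a0=None,win=180):
    K,o,R=cam
    # polar unwrap: cast via projecting plane points on a polar grid; dark runs
    th=np.radians(np.arange(-180,180,.25)); r=np.arange(r0,r1,.0005)
    P=np.stack([c[0]+r[:,None]*np.cos(th),c[1]+r[:,None]*np.sin(th),np.full((len(r),len(th)),z)],-1)
    m=proj(P,K,o,R,1).astype(np.float32)
    return np.degrees(th),cv2.remap(cv2.cvtColor(im,cv2.COLOR_BGR2GRAY),m[...,0],m[...,1],cv2.INTER_LINEAR).astype(float)
def centre(im,cam,c0):
    # disc rim/scale: centre from short ticks' centroids at z=.028
    K,o,R=cam; g=cv2.cvtColor(im,cv2.COLOR_BGR2GRAY)
    bh=cv2.morphologyEx(g,cv2.MORPH_BLACKHAT,np.ones((9,9),np.uint8))
    n,l,s,cc=cv2.connectedComponentsWithStats((bh>35).astype(np.uint8))
    W=cast(cc,.028,K,o,R,1)[:,:2]; rr=np.hypot(*(W-c0).T)
    k=(rr>.054)&(rr<.069)&(s[:,4]<40)&(s[:,4]>3)
    W=W[k]
    for _ in range(4):
        A=np.c_[2*W,np.ones(len(W))]; x=np.linalg.lstsq(A,(W**2).sum(1),rcond=None)[0]
        c=x[:2]; q=np.hypot(*(W-c).T); e=abs(q-np.median(q)); W=W[e<.0025]
    return c,np.median(q),len(W),W
if __name__=="__main__":
    im,d,K,o,R=load(sys.argv[1]); cam=(K,o,R)
    c,q,n,W=centre(im,cam,np.array([.578,-.208])); print('centre',c.round(4),q.round(4),n)
    a=np.sort(np.degrees(np.arctan2(*(W-c).T[::-1]))); print('ticks mod15',(a%15).round(1))
    for nm,z,r0,r1 in (('long',.028,.070,.078),('index',.040,.030,.050)):
        th,g=line(im,cam,z,c,r0,r1); m=g.mean(0); w=np.clip(np.median(m)-m-25,0,None)
        i=np.argsort(m)[:1][0]; k=abs((th-th[i]+180)%360-180)<5
        dd=(th-th[i]+180)%360-180
        print(nm,th[i],'->',(th[i]+(dd*w)[k].sum()/w[k].sum()).round(2),m[i].round(0),np.median(m))
    P=ortho(im,K,o,R,1,.042,c[0]-.05,c[1]-.16,120,90,.5)
    cv2.imwrite('t.png',P)
E
python3 meas.py w1.npz
python3 - <<'E'
from h import *
im,d,K,o,R=load('scene0.npz')
a=cv2.resize(im[115:225,320:440],None,fx=5,fy=5,interpolation=cv2.INTER_CUBIC)
im,d,K,o,R=load('s1.npz')
b=cv2.resize(im[115:225,320:440],None,fx=5,fy=5,interpolation=cv2.INTER_CUBIC)
im,d,K,o,R=load('side0.npz')
cc=cv2.resize(im[120:220,290:390],None,fx=4,fy=4,interpolation=cv2.INTER_CUBIC)
im=np.zeros((550,800,3),np.uint8); im[:400,:400]=cc; im[:,400:]=a[:,200:600]
cv2.imwrite('pics/g.png',im)
E
```

```text
centre [ 0.5776 -0.2102] 0.0629 20
ticks mod15 [15.  14.5 14.8 14.8 14.7 14.5 14.6 14.8 14.5 14.4 14.3 14.5 14.5 14.6
 14.7 14.6 14.7 14.7 14.7 14.7]
long -0.25 -> -0.45 87.0 178.9375
index 105.5 -> 105.51 88.0 179.2439024390244
```

View pics/g.png

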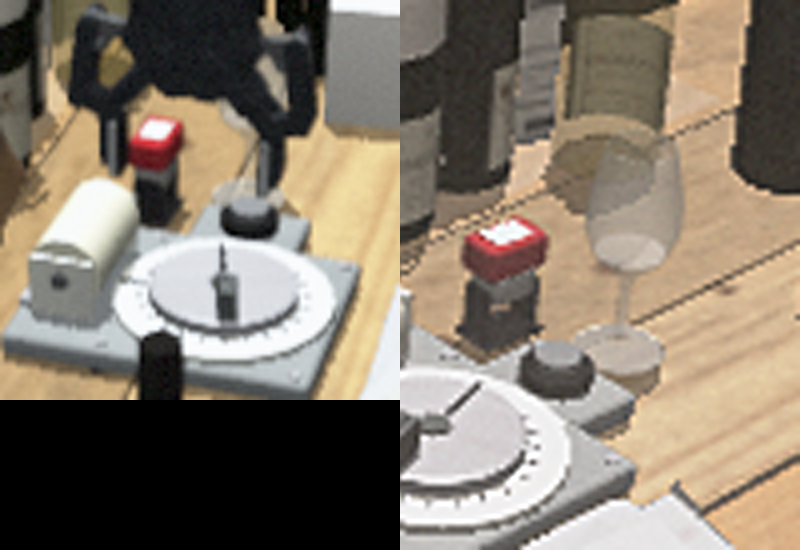

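The glass stands close behind the button: foot centre at scene pixel about (404,185), rim centre about (408,145). Now I'll cast those and refine the index angle.

```bash
sed -i "s/w=np.clip/m=np.where((nm=='index')\&(abs(th+75)>30),180,m); w=np.clip/" meas.py; python3 meas.py w1.npz
python3 - <<'E'
from h import *
im,d,K,o,R=load('scene0.npz')
print('foot',cast((404,185.4),.003,K,o,R,0),'rim',cast((408,145),.15,K,o,R,0))
print('btn scene',cast((320+ (558-400+200)/5,115+356/5),.042,K,o,R,0))
im,d,K,o,R=load('w1.npz')
for n,u,z in(('btn',(278,432),.042),('foot w1',(312,515),.003),('tabtop',(247,193),.066)):
    P=np.array([.40+u[0]*.000667,-.04-u[1]*.000667,.034]); v=P-o; print(n,o+v*(z-o[2])/v[2])
g=cv2.imread('t.png',0)
a=np.radians(-.4)
E
```

```text
centre [ 0.5776 -0.2102] 0.0629 20
ticks mod15 [15.  14.5 14.8 14.8 14.7 14.5 14.6 14.8 14.5 14.4 14.3 14.5 14.5 14.6
 14.7 14.6 14.7 14.7 14.7 14.7]
long -0.25 -> -0.45 87.0 178.9375
index -73.5 -> -73.43 104.0 180.0
foot [[ 0.59593195 -0.40427251  0.003     ]] rim [[ 0.60390196 -0.41036379  0.15      ]]
btn scene [[ 0.57893428 -0.32308884  0.042     ]]
btn [ 0.58484171 -0.32454129  0.042     ]
foot w1 [ 0.61243805 -0.40251852  0.003     ]
tabtop [ 0.56435998 -0.16933978  0.066     ]
```

>>> step_arm(
  deltas=[1,3.5,-3,0,0,0.15,1,2.5,8,-7,0,0,0.29,1,3.4,9.9,-12,0,0,0.29,1,3.4,9.9,-15,0,0,0.29,1,3.4,9.9,-15,0,0,0.29,1],
)

```text
t: 1.88
tcp_pos: [0.5917, -0.1591, 0.0865]
ee_rot: [-1.871, -2.516, 0.004]
force: [-1.1, 0.6, 0.1]
grip_width: 0.0005
finger_force: 0.0
```

>>> step_arm(
  deltas=[0,0,0,0,0,0,1,0,0,0,0,0,0,1],
)

```text
t: 2.12
tcp_pos: [0.5955, -0.1618, 0.0917]
ee_rot: [1.875, 2.515, 0.002]
force: [0.1, -0.5, -0.9]
grip_width: 0.0004
finger_force: 0.0
```

>>> step_arm(
  deltas=[0,0,-1.5,0,0,0,1,0,0,-3.3,0,0,0,1,0,0,-3.3,0,0,0,1,0,0,-3.3,0,0,0,1],
)

```text
t: 2.62
tcp_pos: [0.5938, -0.161, 0.0558]
ee_rot: [-1.877, -2.519, 0.0]
force: [0.3, -0.3, 0.1]
grip_width: 0.0
finger_force: 0.0
```

```bash
python3 snap.py wrist w2.npz
python3 - <<'E'
from h import *
im,d,K,o,R=load('w2.npz')
# rectify in the tab's frame at z=.05
cv2.imwrite('pics/o2.png',ortho(im,K,o,R,1,.048,.50,-.29,160,160,.32))
E
```

```text
2.625 [ 0.5938 -0.161   0.0558] [ 0.33 -0.3   0.13] 3.921393343362258e-05
```

View pics/o2.png

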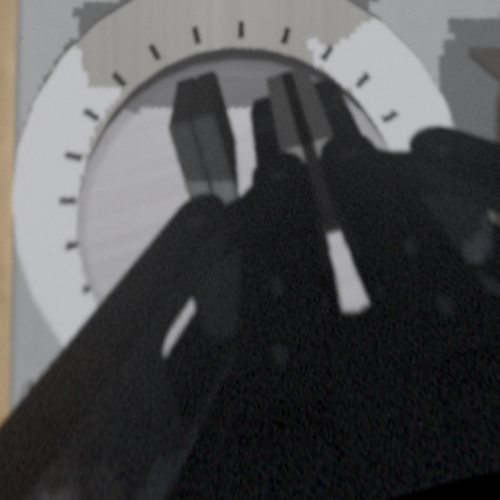

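The finger stands on the tab's clockwise-side face (right of it), with a gap of about 5 mm. Now I'll compute the arc.

Run:
```python
import numpy as np
c=np.array([.5776,-.2102]);p=np.array([.594,-.161])
for f in np.arange(0,71,8.5):
    a=np.radians(f);R=np.array([[np.cos(a),-np.sin(a)],[np.sin(a),np.cos(a)]])
    print(f,(100*(c+R@(p-c)-p)).round(2),a.round(3))
```

```text
0.0 [0. 0.] 0.0
8.5 [-0.75  0.19] 0.148
17.0 [-1.51  0.26] 0.297
25.5 [-2.28  0.23] 0.445
34.0 [-3.03  0.08] 0.593
42.5 [-3.75 -0.18] 0.742
51.0 [-4.43 -0.55] 0.89
59.5 [-5.05 -1.01] 1.038
68.0 [-5.59 -1.56] 1.187
```

>>> step_arm(
  deltas=[-0.75,0.19,0,0,0,0.148,1,-1.51,0.26,0,0,0,0.297,1,-2.28,0.23,0,0,0,0.445,1,-3.03,0.08,0,0,0,0.593,1],
)

```text
t: 3.18
tcp_pos: [0.5659, -0.159, 0.0573]
ee_rot: [1.049, 2.957, 0.004]
force: [3.9, 1.5, -2.3]
grip_width: 0.0003
finger_force: 1.5
```

>>> step_arm(
  deltas=[-0.72,-0.26,0,0,0,0.149,1,-1.4,-0.63,0,0,0,0.297,1,-2.02,-1.09,0,0,0,0.445,1,-2.56,-1.64,0,0,0,0.594,1,-2.56,-1.64,0,0,0,0.594,1],
)

```text
t: 3.8
tcp_pos: [0.5387, -0.1763, 0.057]
ee_rot: [0.15, 3.136, 0.001]
force: [-0.2, 1.1, 0.4]
grip_width: 0.0
finger_force: 0.6
```

>>> step_arm(
  deltas=[0.1,0.5,0,0,0,0,1,0.1,0.5,4,0,0,0,1,1.5,0,9,0,0,0,1,5,-1.5,14,0,0,0,1,9,-3.5,18,0,0,0,1],
)

```text
t: 4.42
tcp_pos: [0.6295, -0.2114, 0.2397]
ee_rot: [0.148, 3.135, -0.002]
force: [1.2, -0.7, 0.7]
grip_width: -0.0003
finger_force: 0.0
```

>>> step_arm(
  deltas=[0,0,0,0,0,0,1,0,0,0,0,0,0,1,0,0,0,0,0,0,1,0,0,0,0,0,0,1],
)

```text
t: 4.92
tcp_pos: [0.6269, -0.211, 0.2352]
ee_rot: [-0.147, -3.135, -0.001]
force: [-0.0, 0.3, 0.7]
grip_width: -0.0001
finger_force: 0.0
```

```bash
sed -i "s/abs(th+75)>30/abs(th+float(sys.argv[2]))>25/" meas.py; python3 snap.py wrist w3.npz; python3 meas.py w3.npz 10;  python3 - <<'E'
from h import *
im,d,K,o,R=load('w3.npz')
cv2.imwrite('pics/o3.png',ortho(im,K,o,R,1,.034,.47,-.35,240,240,.5))
E
```

```text
4.925 [ 0.6269 -0.211   0.2352] [-0.03  0.33  0.74] -0.00011231777347367162
centre [ 0.5775 -0.2102] 0.063 20
ticks mod15 [14.8 15.  14.8 14.8 14.7  0.1 14.7 14.6 14.7 14.7 14.5 14.4 14.5 14.6
 14.2 14.3 14.6 14.7 14.9 14.7]
long -0.25 -> -0.37 88.0 177.1875
index -15.75 -> -15.75 96.0 180.0
```

View pics/o3.png

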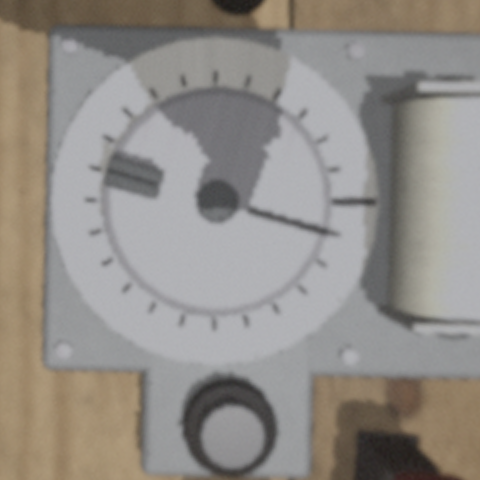

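The dial is at -15.7° and the long line at -0.4°, so the finger must end at about 83.4° of arc.

Run:
```python
import numpy as np
c=np.array([.5776,-.2102]);p=np.array([.594,-.161]);q=np.array([.6281,-.2117])
for f in (60,68,76,80,83.4):
    a=np.radians(f);R=np.array([[np.cos(a),-np.sin(a)],[np.sin(a),np.cos(a)]])
    print(f,(100*(c+R@(p-c)-q)).round(2),(a-np.radians(68)).round(3))
```

```text
60 [-8.49  4.03] -0.14
68 [-9.    3.51] 0.0
76 [-9.43  2.93] 0.14
80 [-9.61  2.62] 0.209
83.4 [-9.75  2.34] 0.269
```

>>> step_arm(
  deltas=[-3,1.5,-4,0,0,-0.14,1,-6.5,3,-9,0,0,-0.14,1,-8.49,4.03,-13,0,0,-0.14,1,-8.49,4.03,-17,0,0,-0.14,1,-8.49,4.03,-18,0,0,-0.14,1],
)

```text
t: 5.6
tcp_pos: [0.5403, -0.1706, 0.0538]
ee_rot: [-0.365, -3.114, -0.001]
force: [0.2, -0.1, 0.1]
grip_width: 0.0003
finger_force: 0.0
```

>>> step_arm(
  deltas=[0,0,0,0,0,0,1,-0.51,-0.52,0,0,0,0.14,1,-0.75,-0.8,0,0,0,0.21,1,-0.94,-1.1,0,0,0,0.28,1],
)

```text
t: 6.1
tcp_pos: [0.5365, -0.1811, 0.0586]
ee_rot: [-0.077, 3.135, 0.001]
force: [1.5, 2.7, -0.7]
grip_width: 0.0001
finger_force: 1.4
```

>>> step_arm(
  deltas=[-0.1,-0.15,0,0,0,0.035,1,-0.18,-0.31,0,0,0,0.07,1,-0.25,-0.45,0,0,0,0.1,1,-0.32,-0.59,0,0,0,0.129,1,-0.32,-0.59,0,0,0,0.129,1],
)

```text
t: 6.72
tcp_pos: [0.5304, -0.1885, 0.0563]
ee_rot: [0.275, -3.129, 0.0]
force: [0.5, 1.9, 1.0]
grip_width: -0.0001
finger_force: 0.9
```

>>> step_arm(
  deltas=[0,0.6,0,0,0,0,1,0,0.6,4,0,0,0,1,2,0,9,0,0,0,1,6,-1.2,14,0,0,0,1,9.7,-2.4,18,0,0,0,1],
)

```text
t: 7.35
tcp_pos: [0.6279, -0.2134, 0.2383]
ee_rot: [0.273, -3.13, 0.003]
force: [1.5, -0.1, 0.1]
grip_width: -0.0
finger_force: 0.0
```

>>> step_arm(
  deltas=[0,0,0,0,0,0,1,0,0,0,0,0,0,1,0,0,0,0,0,0,1],
)

```text
t: 7.72
tcp_pos: [0.6255, -0.2119, 0.2341]
ee_rot: [0.275, -3.125, -0.002]
force: [-0.7, 0.4, 0.1]
grip_width: 0.0001
finger_force: 0.0
```

```bash
python3 snap.py wrist w4.npz; python3 meas.py w4.npz 0
```

```text
7.725 [ 0.6255 -0.2119  0.2341] [-0.7   0.39  0.12] 0.00011249297912344093
centre [ 0.5775 -0.2105] 0.0628 20
ticks mod15 [14.6 14.8 14.7  0.1 14.8 14.9 15.  14.7  0.1 14.9  0.  14.6 14.5 14.6
 14.3 14.1 14.4 14.6 14.4 14.6]
long -0.25 -> -0.19 93.0 187.84375
index 1.0 -> 0.92 97.0 180.0
```

The dial is within about 1.1° (1.1 mm). Next I'll rotate back and go over the button, leaning away from the glass.

>>> step_arm(
  deltas=[-1,-1,0,0,0,-0.18,1,-2,-2,0,0,0,-0.36,1,-3,-3,0,0,0,-0.54,1,-4,-4,0,0,0,-0.72,1,-4.6,-5,0,0,0,-0.9,1],
)

```text
t: 8.4
tcp_pos: [0.5798, -0.2624, 0.2355]
ee_rot: [-1.122, -2.932, 0.0]
force: [0.1, 0.7, -0.4]
grip_width: 0.0001
finger_force: 0.0
```

>>> step_arm(
  deltas=[0,-1,0,0,0,-0.17,1,0,-2,0,0,0,-0.34,1,0,-3,0,0,0,-0.51,1,0,-4,0,0,0,-0.68,1,0,-5.6,0,0,0,-0.846,1],
)

```text
t: 9.02
tcp_pos: [0.5807, -0.3174, 0.2354]
ee_rot: [-2.225, -2.215, 0.0]
force: [-0.5, 0.3, -0.4]
grip_width: 0.0
finger_force: 0.0
```

>>> step_arm(
  deltas=[0,0,-3,-0.15,0,0,1,0,0,-8,-0.15,0,0,1,0,0,-12,-0.15,0,0,1,0,0,-15,-0.15,0,0,1,0,0,-15,-0.15,0,0,1],
)

```text
t: 9.65
tcp_pos: [0.578, -0.3165, 0.0824]
ee_rot: [2.149, 2.15, -0.166]
force: [-0.6, -0.3, 0.4]
grip_width: -0.0
finger_force: 0.0
```

```bash
python3 snap.py wrist w5.npz; python3 snap.py scene s5.npz
python3 - <<'E'
from h import *
im=np.load('w5.npz')['im']; s=np.load('s5.npz')['im']
a=np.zeros((600,700,3),np.uint8); a[:300,:480]=cv2.resize(im,(480,300)); a[300:,:400]=cv2.resize(s[130:220,340:460],(400,300),interpolation=cv2.INTER_CUBIC)
cv2.imwrite('pics/o5.png',a)
E
```

```text
9.65 [ 0.578  -0.3165  0.0824] [-0.6  -0.32  0.4 ] -1.6260602307990758e-05
9.7 [ 0.58   -0.3176  0.085 ] [0.26 0.19 0.49] -0.000438016722897739
```

View pics/o5.png

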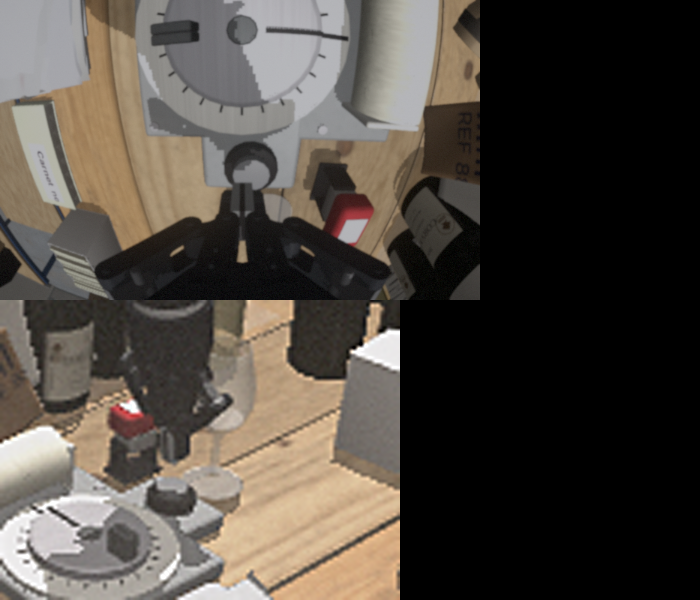

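The wrist view shows the fingertip above the button and the dial lined up. In the scene view the gripper stands clear in front of the glass. Pressing now.

>>> step_arm(
  deltas=[0,0,-1.5,0,0,0,1,0,0,-2.8,0,0,0,1,0,0,-3.2,0,0,0,1,0,0,-3.5,0,0,0,1,0,0,-3.8,0,0,0,1],
)

```text
t: 10.38
tcp_pos: [0.5817, -0.3182, 0.0485]
ee_rot: [2.143, 2.143, -0.161]
force: [-1.6, 0.6, 2.3]
grip_width: -0.0
finger_force: 1.0
```

>>> step_arm(
  deltas=[0,0,-0.2,0,0,0,1,0,0,-0.4,0,0,0,1,0,0,-0.4,0,0,0,1],
)

```text
t: 10.75
tcp_pos: [0.5817, -0.3182, 0.0451]
ee_rot: [2.143, 2.143, -0.161]
force: [-2.0, 0.7, 4.9]
grip_width: 0.0003
finger_force: 2.4
```

>>> step_arm(
  deltas=[0,0,-0.2,0,0,0,1,0,0,-0.4,0,0,0,1,0,0,-0.4,0,0,0,1],
)

```text
t: 11.12
tcp_pos: [0.5818, -0.3183, 0.0444]
ee_rot: [2.143, 2.142, -0.161]
force: [-7.8, 5.1, 18.8]
grip_width: 0.0001
finger_force: 9.7
```

The button is on its stop (force rose to 19 N). Releasing.

>>> step_arm(
  deltas=[0,0,1,0,0,0,1,0,0.2,5,0,0,0,1,0,0.5,10,0,0,0,1,-1,2,15,0,0,0,1,-2,6,20,0,0,0,1],
)

```text
t: 11.75
tcp_pos: [0.5612, -0.2621, 0.24]
ee_rot: [2.147, 2.137, -0.163]
force: [1.7, -0.3, -0.1]
grip_width: 0.0002
finger_force: 0.0
```

>>> step_arm(
  deltas=[0,0,0,0.15,0,0,1,0,0,0,0.15,0,0,1,0,0,0,0.15,0,0,1],
)

```text
t: 12.12
tcp_pos: [0.5613, -0.2598, 0.2371]
ee_rot: [-2.222, -2.219, 0.003]
force: [1.0, 1.3, 0.6]
grip_width: 0.0003
finger_force: 0.0
```

```bash
python3 snap.py wrist w6.npz; python3 snap.py scene s6.npz; python3 meas.py w6.npz 0
python3 - <<'E'
from h import *
im=np.load('w6.npz')['im']; s=np.load('s6.npz')['im']; s0=np.load('scene0.npz')['im']
a=np.zeros((600,800,3),np.uint8); a[:300,:480]=cv2.resize(im,(480,300))
for i,x in enumerate((s0,s)): a[300:,400*i:400*i+400]=cv2.resize(x[130:220,320:440],(400,300),interpolation=cv2.INTER_CUBIC)
cv2.imwrite('pics/o6.png',a)
E
```

```text
12.125 [ 0.5613 -0.2598  0.2371] [1.01 1.28 0.61] 0.00034977896374688245
12.175 [ 0.5616 -0.2589  0.237 ] [ 0.3  -0.14  0.5 ] -9.417797314611452e-05
centre [ 0.5777 -0.2101] 0.0626 21
ticks mod15 [ 0.3 14.7 14.8 14.8 14.8 14.6 14.5 14.7 14.7 14.4 14.3 14.5 14.4 14.3
 14.3 14.6 14.7 14.7 14.7 14.8 14.8]
long -0.7500000000000001 -> -0.67 86.0 179.0625
index 0.5 -> 0.71 92.0 180.0
```

View pics/o6.png

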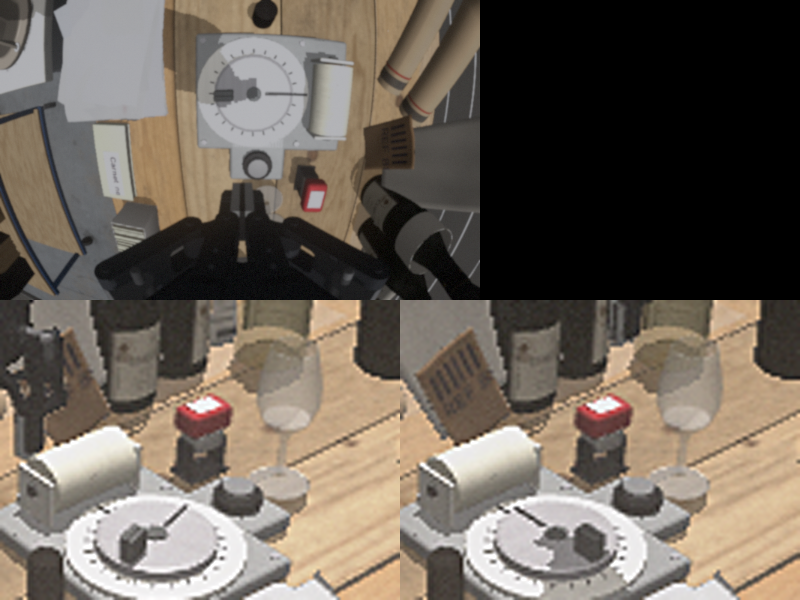

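The index line sits on the long line (1.4° apart), the button is up again, and the capsule, stamp and glass look the same as in the first picture. Handing in.

```bash
python3 -c "
from plant import ctrl
print(ctrl.finish_job())"
```

```text
the job is handed in; nothing more can be done
None
```

I set the dial to within about 1.4° (1.4 mm) of the long line, pressed the feed button to its stop and let it come back up, saw none of the bystanders near the dispenser moved, and handed the job in; no verdict came back.

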